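# Park a shaker drive's eccentric heavy side down

### The job

A colleague is about to pin the shaker drive with its hidden eccentric weight hanging at the bottom. Slide the clear cover fully back off the crank bay, turn the crank by its black handle to feel where the heavy side is, and finish still gripping the handle, holding the crank still with the heavy side straight down. Leave everything else on the bench where it is.

Things in the scene. Friction and masses are not known exactly. Their poses are not given: they have to be found in the camera images.
- unit: shaker drive fixed to the bench, 226 (x) x 280 (y) x 143 mm high. Origin on the bench below the crank disc's front face; its x points out of that face, away from the robot (within 20 degrees). Housing at x -120 to -12 mm, 135 mm high; crank bay at x 0 to 98 mm, open above, 264 mm wide inside, side walls 143 mm high, floor at 12 mm; far side has only a 26 mm high lip
- axle (a point): point on the crank's axle (along the unit's x axis) at the disc's front face, 90 mm above the bench. The eccentric weight (about 0.55 kg, centre of mass 28 mm off the axle) is shut unseen inside the housing, fixed to the crank shaft at an angle to the handle that differs every time
- crank (a joint): crank angle (rad), endless; 0 with the handle straight above the axle, positive counter-clockwise facing the crank: handle at unit y = -35 mm * sin, 35 mm * cos above the axle. Stiff bearing: friction 0.19 N m, more than the weight's pull (at most 0.13 to 0.175 N m), so it stays where left. At the handle: 5.4 N, plus up to 3.7 to 5 N lifting the weight, as much less lowering it
- grip: black handle of the crank, a round sleeve 16 mm in diameter, 55 mm long, 35 mm off the axle and parallel to it, spinning freely on its pin, so it can be carried round without turning the gripper. Origin at its middle, 39.5 mm out from the disc's face. The disc (90 mm across) and handle are balanced to 0.004 N m
- cover (a joint): travel of the cover (m): 0 shut over the crank bay, 0.105 fully open, pushed back towards the robot (the unit's -x) over the housing; stays where it is left; about 2 N to slide, hard stop at the end
- tab (a point): middle of the top edge of the blue pull tab on the cover, 184 mm above the bench; the tab is 12 mm thick (along the unit's x), 70 mm wide (along y) and rises 36 mm above the clear cover plate (280 mm wide, 104 mm deep, 5 mm thick, tab along its middle)
- pin: bystander: steel locking pin 12 mm thick with a red head, 88 mm long, lying right of the unit (-y); origin under it
- jar: bystander: amber jar with a white cap, 48 mm across, 75 mm high, left of the unit (+y); origin under it
- mortar: bystander: white ceramic bowl 120 mm across, 60 mm high; origin under it
- beaker: bystander: glass beaker 60 mm across, 80 mm high; origin under it
- brush: bystander: brush 160 mm long, lying; origin under its middle
- dish: bystander: white flat dish 90 mm across, 15 mm high; origin under it
- sieve: bystander: steel sieve ring 100 mm across, 30 mm high; origin under it

How it is judged:
On the way, in this order (a step that is already met when the one before it is completed fails the run):
1. the cover is slid fully back (value of joint cover above 0.097 m), for 0.2 s.
2. the crank's handle is in the gripper's fingers (contact force between the fingers and grip above 1 N), for 0.2 s.
At the end, for the whole second after the job is handed in: The cover is fully back (within 8 mm of its stop), the fingers still hold the crank's handle (over 1 N), the crank stands still (under 0.05 rad/s) and the heavy side points straight down to within 17 degrees (0.3 rad) (z of weight_c0 in the frame of axle below -0.02675 m and contact force between the fingers and grip above 1 N and velocity of joint crank between -0.05 and 0.05 rad/s and value of joint cover above 0.097 m); the arm keeps its last pose, push and grip.
It fails at once if a bystander is shoved by more than 30 mm (distance of any of pin, jar, mortar, beaker, brush, dish, sieve from where it was at the start of the episode above 0.03 m).
It also fails if it takes over 72 s, if anything falls off the work surface, if the arm or the gripper's body presses on something with over 40 N, if the wrist force passes 120 N, or if a joint passes its speed limit or range.

### The arm

A 6-joint arm with a two-finger parallel gripper is mounted at the origin on the work surface. World frame = base frame: x ahead of the robot, y to its left, z up, the work surface at z = 0. Lengths are in m, angles in rad, forces in N, time in s.
With the tool pointing down it reaches from about 0.325 to 0.9 m from the base axis. Payload 3.5 kg.
Tool frame: the origin (TCP) lies on the centre line of the jaws, within the pads' length; the fingertips stand 19 mm ahead of it and the grasp point (between the pads) is the TCP; z points along the fingers, y is the direction in which the jaws open and shut (so a half turn about z gives the same grasp; the last joint's range is limited). The gripper opens to 85 mm and grips with 20 to 120 N. Pads are 22 mm wide; open, the fingers measure 114 mm over their backs; the gripper's body (76 mm by 85 mm) begins 54 mm behind the grasp point. The pads swing forward as they close: fully open they stand 13 mm farther back than shut.
Start: joints at [-1.273, 0.276, -0.026, 1.268, 0, 1.467], TCP at [0.244, -0.575, 0.25] pointing down, gripper open.
Joint ranges: [-3.12, 3.12], [-0.85, 1.88], [-1.08, 1.24], [-1.95, 2.15], [-1.57, 1.53], [-3.14, 3.14]. Speed limits (rad/s): [2.57, 2.57, 3.14, 3.14, 3.14, 3.14].

### API

Orientations are given as a unit quaternion [x, y, z, w].
In Python, from bench import r, cams, workorder gives the robot as it stands. The module is installed in compiled form; this text tells all that it offers.
- The arm moves only by the tool send_rows, never from a script. Its arguments are lists of equal length, an entry for each row: "offset": the shift along the tool's x, y, z in mm, a list of three; "rotation": the turn, a rotation vector about the tool's x, y, z in degrees, a list of three; "hand": the opening, from 0 (shut) to 1 (fully open). A call has 1 to 8 rows; each row shifts and turns the commanded pose from where the row before left it, along the tool's axes as they then stand; what a row does not reach is not made up. A row lasts 1/10 s, in which the tool goes at most 50 mm and 8.59 degrees, less where a joint would pass 70% of its speed; a pose out of reach is approached as far as the arm can. A call is refused whole if a number of a shift passes 50 or a number of a turn 8.59, either way. A call with a gripper value outside its range is refused whole. The fingers move at their own pace and stop on an object; "newtons" is the grip in N (left out, the last holds). Time passes only in rows, so rows that do not move let the fingers close. It gives the time, the measured TCP pose, the force and the opening at its end, in the units of the state.
- r.state(): the state, without advancing time (a new reading comes with each control period).
- cams.snapshot(name): name is "side" or "top" or "wrist"; returns the picture (384x512x3 uint8, red, green, blue); there is no depth.
- cams.get_calibration(name): a dict with "K" (3x3 intrinsics, pixels), "extrinsics" (4x4, takes a point from world to camera coordinates); the wrist camera has in their place "T_tool_cam" (4x4, takes a point from camera to tool coordinates, whose origin is the TCP and whose axes are the flange's). Camera axes: x right, y down, z forward; pixel columns grow to the right and rows downward; lengths in m; the calibration is good to about 2 mm. A picture is of the moment at which its call begins: read the wrist's pose just before it. get_calibration takes no time and is no camera call.
- workorder.finish_job(): hands the job in, once; it reports no verdict.
The state is a dict: "time_s": time; "q": joint angles; "dq": joint speeds; "effort": joint torques, N m; "tcp_pos": TCP position; "orientation": TCP orientation; "force": force on the tool from outside, world axes, zero at the start; "torque": the same for the moment, N m; "opening": opening from 0.0 (shut) to 1.0 (fully open).
Only numpy, scipy, OpenCV 4.12 (cv2) and the standard library are available. Lean on these libraries where they do the work, as an engineer would, in place of code of your own. Each camera call takes 0.05 s, during which the arm holds its last target.

## Working session

There is one attempt and no reset: what is moved stays moved. The work goes in short steps, Python scripts to look and compute and a tool call to move; the robot and the scene stay as the last step left them, time stands still between calls to the robot, and variables do not carry over. Pictures are saved under pics/ and viewed, and the job is handed in when it is done.

Besides the shell and the picture viewer there is one more tool, called after "Call:" as name(argument=value, ...) on one line, values as JSON. send_rows: Moves the arm, as the interface text tells. Its arguments: {"type":"object","properties":{"offset":{"type":"array","items":{"type":"array","items":{"type":"number"}}},"rotation":{"type":"array","items":{"type":"array","items":{"type":"number"}}},"hand":{"type":"array","items":{"type":"number"}},"newtons":{"type":"number"}},"required":["offset","rotation","hand"]}

```bash
mkdir -p pics
python3 - <<'E'
from bench import r,cams
import cv2,numpy as np
print(r.state())
for n in ["side","top","wrist"]:
    im=cams.snapshot(n); cv2.imwrite(f"pics/{n}0.png",im[:,:,::-1]); c=cams.get_calibration(n); print(n,{k:np.round(v,4).tolist() for k,v in c.items()})
E
```

```text
{'time_s': 0.0, 'q': array([-1.27341283e+00,  2.77127242e-01, -2.79150115e-02,  1.26798341e+00,
        1.80901707e-05,  1.46738577e+00]), 'dq': array([-1.75617582e-03, -1.12857722e-03, -3.66455938e-04, -1.01442630e-03,
       -1.49276135e-05,  4.13413771e-04]), 'effort': array([-1.27542389e-03, -4.45504618e+01,  2.95205104e+01,  1.63013051e-02,
       -7.54439907e-05, -3.08566314e-06]), 'tcp_pos': array([ 0.24361324, -0.57475774,  0.24914714]), 'orientation': array([ 9.79987016e-01,  1.99058296e-01, -9.89356913e-05, -1.11030498e-03]), 'force': array([-0.76217762, -0.28010977, -0.67951013]), 'torque': array([-0.00514132, -0.02253545, -0.00664477]), 'opening': 1.0000953339337313}
side {'K': [[497.5227, 0.0, 260.8499], [0.0, 497.5227, 194.8206], [0.0, 0.0, 1.0]], 'extrinsics': [[-0.944, -0.3298, -0.0022, 0.5778], [-0.2382, 0.6862, -0.6873, 0.2363], [0.2282, -0.6484, -0.7263, 1.663], [0.0, 0.0, 0.0, 1.0]]}
top {'K': [[419.2139, 0.0, 254.9194], [0.0, 419.2139, 191.6075], [0.0, 0.0, 1.0]], 'extrinsics': [[0.0222, -0.9996, -0.0162, 0.0076], [-0.9925, -0.0201, -0.1206, 0.6236], [0.1202, 0.0188, -0.9926, 1.6001], [0.0, 0.0, 0.0, 1.0]]}
wrist {'K': [[301.6867, 0.0, 254.2695], [0.0, 301.6867, 192.534], [0.0, 0.0, 1.0]], 'T_tool_cam': [[-0.001, -0.9542, -0.2991, 0.0765], [1.0, -0.0008, -0.001, 0.0004], [0.0007, -0.2991, 0.9542, -0.1242], [0.0, 0.0, 0.0, 1.0]]}
```

View pics/side0.png

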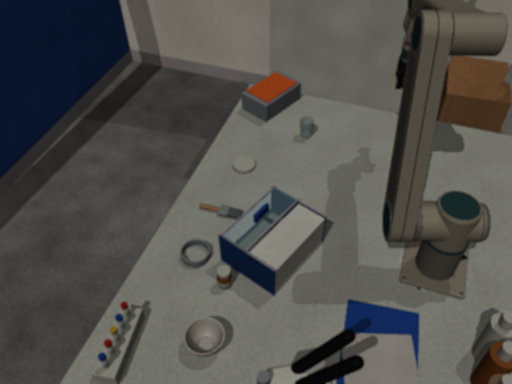

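View pics/top0.png

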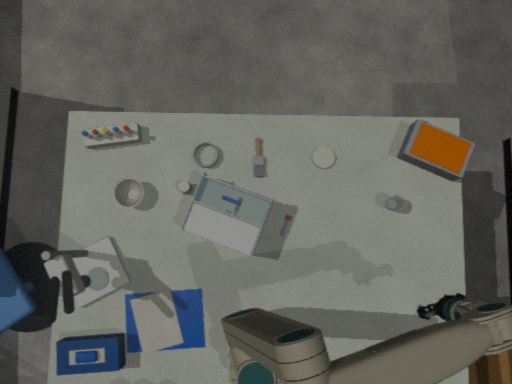

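Run:
```python
import cv2
a=cv2.imread("pics/top0.png")[160:270,160:310]; cv2.imwrite("pics/topz.png",cv2.resize(a,None,fx=5,fy=5,interpolation=cv2.INTER_CUBIC))
a=cv2.imread("pics/side0.png")[180:300,200:340]; cv2.imwrite("pics/sidez.png",cv2.resize(a,None,fx=5,fy=5,interpolation=cv2.INTER_CUBIC))
```

```text
(no output)
```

View pics/topz.png

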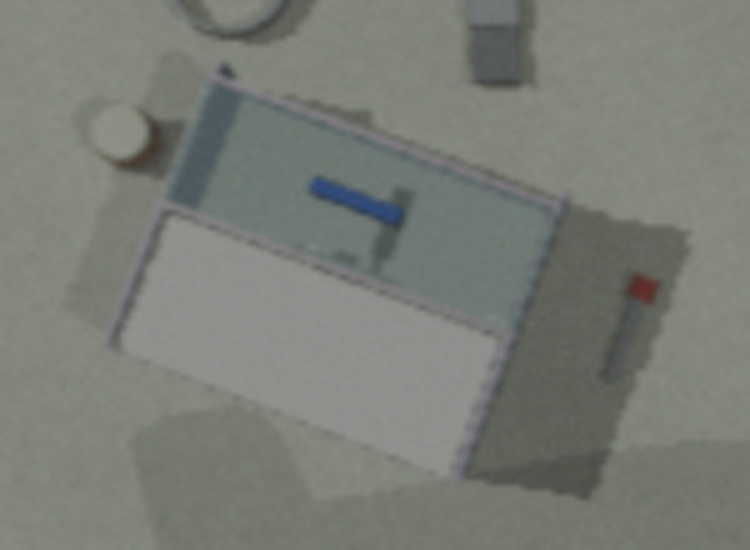

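View pics/sidez.png

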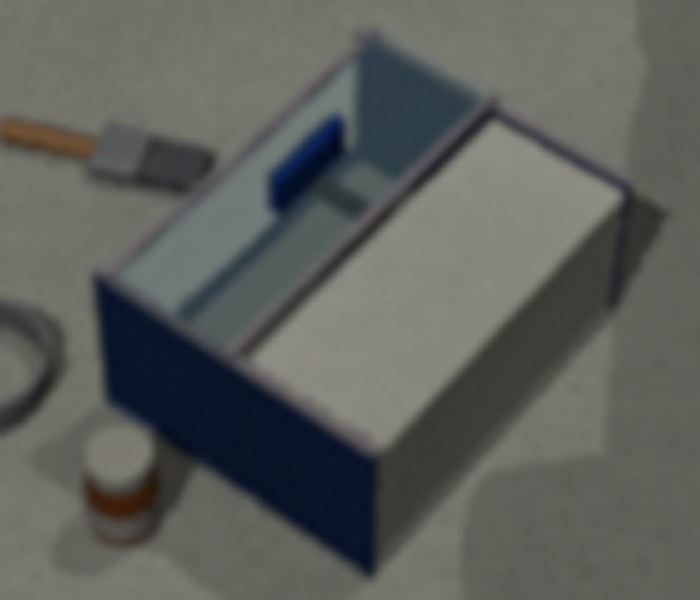

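```bash
cat > h.py <<'E'
import numpy as np,cv2
from bench import r,cams
from scipy.spatial.transform import Rotation as R
def ray(n,px,st=None):
    c=cams.get_calibration(n);d=np.linalg.solve(c["K"],[px[0],px[1],1.])
    if n=="wrist":
        T=np.eye(4);T[:3,:3]=R.from_quat(st["orientation"]).as_matrix();T[:3,3]=st["tcp_pos"];M=T@c["T_tool_cam"]
    else: M=np.linalg.inv(c["extrinsics"])
    return M[:3,3],M[:3,:3]@d
def onz(n,px,z,st=None):
    o,d=ray(n,px,st);return o+d*(z-o[2])/d[2]
def proj(n,p,st=None):
    c=cams.get_calibration(n)
    if n=="wrist":
        T=np.eye(4);T[:3,:3]=R.from_quat(st["orientation"]).as_matrix();T[:3,3]=st["tcp_pos"];E=np.linalg.inv(T@c["T_tool_cam"])
    else: E=c["extrinsics"]
    q=c["K"]@(E[:3,:3]@p+E[:3,3]);return q[:2]/q[2]
E
python3 - <<'E'
from h import *
f=lambda x,y:(160+x/5-.4,160+y/5-.4)
P=[onz("top",f(*p),.143) for p in [(112,347),(460,475),(562,200),(218,72)]]
for p in P: print(p.round(4))
for i in range(4):
    d=P[(i+1)%4]-P[i]; print(np.linalg.norm(d),np.degrees(np.arctan2(d[1],d[0])))
print("ctr",np.mean(P,0))
im=cv2.imread("pics/top0.png").astype(int)
b,g,r_=im[:,:,0],im[:,:,1],im[:,:,2]
m=((b-r_>60)).astype(np.uint8); m[:160]=0;m[270:]=0;m[:,:190]=0
c=max(cv2.findContours(m,0,1)[0],key=cv2.contourArea)
print(cv2.minAreaRect(c),cv2.contourArea(c))
(cx,cy),_,_=cv2.minAreaRect(c);print(onz("top",(cx,cy),.184),onz("top",(cx,cy),.175))
for n,pts in [("top",[f(628,288),f(610,375),f(643,288)])]:
    for p in pts: print("pin",onz(n,p,.006))
# side tab top edge
g=lambda x,y:(200+x/5-.4,180+y/5-.4)
print(onz("side",g(338,119),.184),onz("side",g(271,177),.184))
E
```

```text
[0.4687 0.2802 0.143 ]
[0.3826 0.0257 0.143 ]
[ 0.5825 -0.044   0.143 ]
[0.672  0.2107 0.143 ]
0.26861211672226637 -108.68632886476063
0.2116901072546242 -19.231258962292795
0.2699316982800872 70.6426200781969
0.214843095035096 161.12372354239167
ctr [0.52646711 0.11816293 0.143     ]
((230.47946166992188, 199.55479431152344), (16.5028018951416, 1.6385760307312012), 20.556047439575195) 12.0
[0.57544073 0.10426835 0.184     ] [0.57634743 0.10496288 0.175     ]
pin [ 0.52781166 -0.10035839  0.006     ]
pin [ 0.45912934 -0.08715268  0.006     ]
pin [ 0.52806339 -0.11219075  0.006     ]
[0.56333885 0.07592666 0.184     ] [0.58741074 0.13692756 0.184     ]
```

Call:
send_rows(offset=[[0,0,0],[0,0,0],[0,0,0],[0,0,0],[0,0,0]], rotation=[[0,0,8.46],[0,0,8.46],[0,0,8.46],[0,0,8.46],[0,0,8.46]], hand=[0,0,0,0,0])

```text
time_s: 0.65
tcp_pos: [0.2437, -0.5752, 0.2498]
orientation: [0.985, -0.171, -0.0, -0.0]
force: [1.1, 0.1, -0.7]
opening: 0.144
```

```bash
cat >> h.py <<'E'
def totool(p,verb=True):
    s=r.state();M=R.from_quat(s["orientation"]).as_matrix()
    return M.T@(np.array(p)-s["tcp_pos"])*1000
def yaw():
    M=R.from_quat(r.state()["orientation"]).as_matrix();return np.degrees(np.arctan2(M[1,0],M[0,0])),M
E
python3 - <<'E'
from h import *
print(r.state()["tcp_pos"],r.state()["force"],yaw())
t=np.radians(-19.3);ux=np.array([np.cos(t),np.sin(t),0])
print(totool(np.array([.5755,.105,.25])+.05*ux))
E
```

```text
[ 0.24373958 -0.57515566  0.24977207] [ 1.05892734  0.09675477 -0.6729427 ] (np.float64(-19.683092190829456), array([[ 9.41569807e-01, -3.36817774e-01, -2.92843784e-04],
       [-3.36817357e-01, -9.41569493e-01,  9.78989280e-04],
       [-6.05473763e-04, -8.23151878e-04, -9.99999478e-01]]))
[ 1.33286099e+02 -7.52491149e+02  3.10781379e-01]
```

Call:
send_rows(offset=[[8,-47,0],[8,-47,0],[8,-47,0],[8,-47,0],[8,-47,0],[8,-47,0],[8,-47,0],[8,-47,0]], rotation=[[0,0,0],[0,0,0],[0,0,0],[0,0,0],[0,0,0],[0,0,0],[0,0,0],[0,0,0]], hand=[0,0,0,0,0,0,0,0])

```text
time_s: 1.45
tcp_pos: [0.4291, -0.24, 0.2502]
orientation: [0.986, -0.168, 0.0, -0.0]
force: [0.5, -0.5, 0.6]
opening: -0.0
```

Call:
send_rows(offset=[[8,-47,0],[8,-47,0],[8,-47,0],[8,-47,0],[8,-47,0],[8,-47,0],[8,-47,0],[8,-47,0]], rotation=[[0,0,0],[0,0,0],[0,0,0],[0,0,0],[0,0,0],[0,0,0],[0,0,0],[0,0,0]], hand=[0,0,0,0,0,0,0,0])

```text
time_s: 2.25
tcp_pos: [0.5737, -0.0089, 0.2575]
orientation: [0.996, -0.084, 0.002, -0.042]
force: [0.7, 0.2, 0.5]
opening: -0.001
```

Run:
```python
from h import *
t=np.radians(-19.3);ux=np.array([np.cos(t),np.sin(t),0])
s=r.state();im=cams.snapshot("wrist");cv2.imwrite("pics/w1.png",im[:,:,::-1])
print(s["tcp_pos"],s["force"],yaw()[0],totool(np.array([.5755,.105,.25])+.05*ux),proj("wrist",np.array([.5755,.105,.184]),s))
```

```text
[ 0.57367278 -0.00885696  0.25753591] [0.65129551 0.21072418 0.46527922] -9.427768542829767 [  30.61276194 -100.22451927   17.14667333] [112.63027582 229.2331655 ]
```

View pics/w1.png

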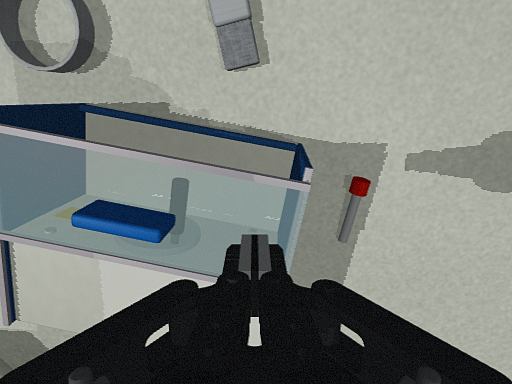

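Run:
```python
from h import *
s=r.state();print(s["q"].round(3),s["dq"].round(3),yaw(),s["time_s"])
```

```text
[-0.166  0.18  -0.133  1.257  0.088  3.141] [-0.033 -0.021 -0.025  0.003 -0.06  -0.001] (np.float64(-9.427768542829767), array([[ 9.86492784e-01, -1.63126709e-01,  1.48883980e-02],
       [-1.63804070e-01, -9.82662483e-01,  8.68485481e-02],
       [ 4.62952317e-04, -8.81142462e-02, -9.96110268e-01]])) 2.3
```

Call:
send_rows(offset=[[0,0,0],[0,0,0],[0,0,0],[0,0,0],[0,0,0],[0,0,0],[0,0,0],[0,0,0]], rotation=[[0,0,-8.5],[0,0,-8.5],[0,0,-8.5],[0,0,-8.5],[0,0,-8.5],[0,0,-8.5],[0,0,-8.5],[0,0,-8.5]], hand=[0,0,0,0,0,0,0,0])

```text
time_s: 3.1
tcp_pos: [0.5731, -0.0099, 0.2576]
orientation: [0.871, 0.489, 0.026, -0.033]
force: [0.3, 0.0, -0.8]
opening: 0.004
```

Call:
send_rows(offset=[[0,0,0],[0,0,0],[0,0,0],[0,0,0],[0,0,0],[0,0,0],[0,0,0],[0,0,0]], rotation=[[0,0,-8.5],[0,0,-8.5],[0,0,-8.5],[0,0,-8.5],[0,0,-8.5],[0,0,-8.5],[0,0,-8.5],[0,0,-8.5]], hand=[0,0,0,0,0,0,0,0])

```text
time_s: 3.9
tcp_pos: [0.5731, -0.0099, 0.2576]
orientation: [0.449, 0.893, 0.04, -0.013]
force: [0.2, -0.2, 0.1]
opening: -0.001
```

```bash
cat >> h.py <<'E'
def rotto(yawdeg,tilt=0):
    # tool x at world yaw, z down; tilt: body leans to -toolx by tilt deg
    Rt=R.from_euler('z',yawdeg,degrees=True)*R.from_euler('x',180,degrees=True)*R.from_euler('y',tilt,degrees=True)
    return (R.from_quat(r.state()["orientation"]).inv()*Rt).as_rotvec(degrees=True)
E
python3 - <<'E'
from h import *
t=np.radians(-19.3);ux=np.array([np.cos(t),np.sin(t),0])
print(yaw(),r.state()["q"].round(3),rotto(160.7),rotto(160.7,15), r.state()["tcp_pos"])
E
```

```text
(np.float64(126.7398431340694), array([[-0.59711853,  0.80206255,  0.01204691],
       [ 0.79993444,  0.59428368,  0.08325745],
       [ 0.0596184 ,  0.0593513 , -0.99645525]])) [-0.17   0.178 -0.137  1.258  0.084  0.761] [  4.32026434  -2.30658234 -34.04150849] [  8.74324174  12.24181871 -33.24961075] [ 0.57311817 -0.00992595  0.25761244]
```

Call:
send_rows(offset=[[0,0,0],[0,0,0],[0,0,0],[0,0,0]], rotation=[[2.19,3.06,-8.31],[2.19,3.06,-8.31],[2.19,3.06,-8.31],[2.19,3.06,-8.31]], hand=[0,0,0,0])

```text
time_s: 4.3
tcp_pos: [0.5733, -0.0103, 0.2579]
orientation: [0.184, 0.975, 0.023, -0.123]
force: [0.3, 1.4, -0.7]
opening: -0.002
```

Run:
```python
from h import *
t=np.radians(-19.3);ux=np.array([np.cos(t),np.sin(t),0])
s=r.state();im=cams.snapshot("wrist");cv2.imwrite("pics/w2.png",im[:,:,::-1])
print(s["q"].round(3),s["tcp_pos"],rotto(160.7,15),totool(np.array([.5755,.105,.25])+.055*ux))
```

```text
[-0.156  0.344  0.057  1.529  0.053  0.21 ] [ 0.57334063 -0.01027081  0.25788571] [ 0.47527853  0.49358789 -1.74659531] [-15.66636511 109.45450131   2.80121459]
```

View pics/w2.png

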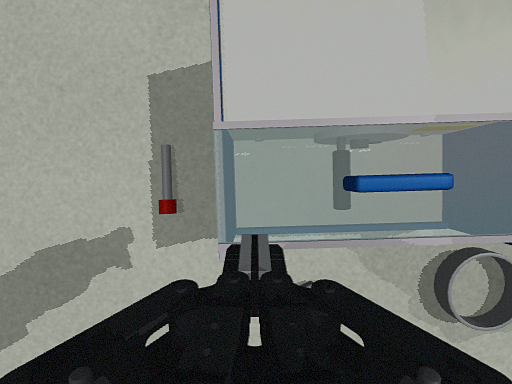

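Call:
send_rows(offset=[[-5,37,1],[-5,36,1],[-5,36,1],[-7,0,25],[-7,0,25]], rotation=[[0.5,0.5,-1.75],[0,0,0],[0,0,0],[0,0,0],[0,0,0]], hand=[0,0,0,0,0])

```text
time_s: 4.85
tcp_pos: [0.6261, 0.0884, 0.1992]
orientation: [0.171, 0.977, 0.022, -0.125]
force: [-0.8, -0.9, -0.4]
opening: -0.002
```

Run:
```python
from h import *
t=np.radians(-19.3);ux=np.array([np.cos(t),np.sin(t),0])
s=r.state();im=cams.snapshot("wrist");cv2.imwrite("pics/w3.png",im[:,:,::-1])
print(s["q"].round(3),s["tcp_pos"],rotto(160.7,15),totool(np.array([.5755,.105,.179])+.05*ux))
```

```text
[1.000e-03 4.740e-01 1.220e-01 1.459e+00 8.600e-02 3.370e-01] [0.62613925 0.08835889 0.19919902] [-0.04576432 -0.077966   -0.6075293 ] [-3.2289881   0.62219711 14.32798741]
```

View pics/w3.png

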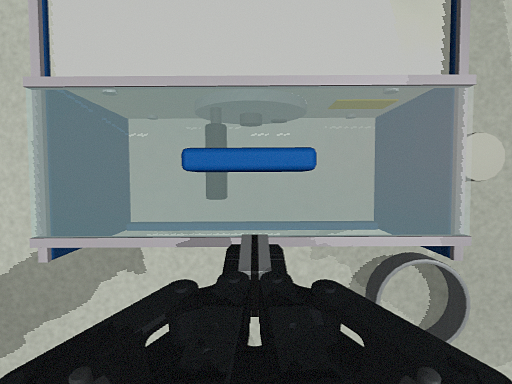

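Call:
send_rows(offset=[[-5,0,19],[19.3,0,5.2],[19.3,0,5.2],[19.3,0,5.2],[19.3,0,5.2],[19.3,0,5.2],[0,0,0]], rotation=[[0,0,-0.6],[0,0,0],[0,0,0],[0,0,0],[0,0,0],[0,0,0],[0,0,0]], hand=[0,0,0,0,0,0,0])

```text
time_s: 5.6
tcp_pos: [0.5285, 0.1204, 0.1797]
orientation: [0.166, 0.978, 0.022, -0.127]
force: [-0.6, 0.9, -0.4]
opening: 0.001
```

Run:
```python
from h import *
s=r.state();im=cams.snapshot("wrist");cv2.imwrite("pics/w4.png",im[:,:,::-1])
print(s["q"].round(3),s["tcp_pos"],s["force"],rotto(160.7,15))
```

```text
[ 0.054  0.331 -0.132  1.348  0.099  0.379] [0.52846313 0.12039348 0.17969879] [-0.60410586  0.89285271 -0.3506013 ] [0.08901867 0.22602948 0.04103128]
```

View pics/w4.png

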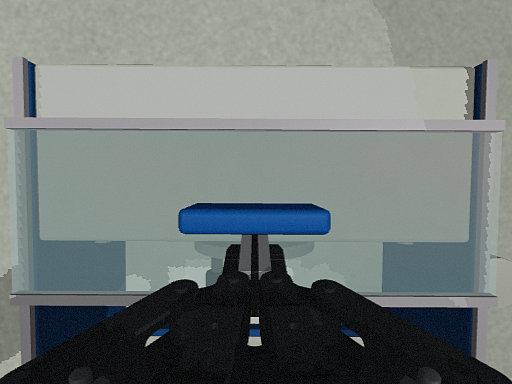

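Call:
send_rows(offset=[[9.7,0,2.6],[9.7,0,2.6],[4.8,0,1.3],[0,0,0]], rotation=[[0,0,0],[0,0,0],[0,0,0],[0,0,0]], hand=[0,0,0,0])

```text
time_s: 6.05
tcp_pos: [0.5065, 0.1286, 0.1793]
orientation: [0.165, 0.978, 0.023, -0.127]
force: [1.2, 1.0, 0.0]
opening: -0.001
```

Call:
send_rows(offset=[[4.8,0,1.3],[0,0,0]], rotation=[[0,0,0],[0,0,0]], hand=[0,0])

```text
time_s: 6.25
tcp_pos: [0.5039, 0.1295, 0.1793]
orientation: [0.166, 0.978, 0.022, -0.125]
force: [4.1, -1.9, -0.2]
opening: -0.001
```

Call:
send_rows(offset=[[4.8,0,1.3],[0,0,0]], rotation=[[0,0,0],[0,0,0]], hand=[0,0])

```text
time_s: 6.45
tcp_pos: [0.5035, 0.1297, 0.1795]
orientation: [0.166, 0.979, 0.021, -0.12]
force: [11.9, -5.4, -3.6]
opening: -0.001
```

Call:
send_rows(offset=[[4,0,1],[0,0,0]], rotation=[[0,0,0],[0,0,0]], hand=[0,0])

```text
time_s: 6.65
tcp_pos: [0.5033, 0.1299, 0.1797]
orientation: [0.166, 0.979, 0.02, -0.116]
force: [18.1, -9.6, -6.3]
opening: 0.003
```

Run:
```python
from h import *
s=r.state();im=cams.snapshot("wrist");cv2.imwrite("pics/w5.png",im[:,:,::-1])
im=cams.snapshot("top");cv2.imwrite("pics/t5.png",cv2.resize(im[160:280,160:310,::-1],None,fx=5,fy=5))
print(s["q"].round(3),s["tcp_pos"],s["force"],rotto(160.7,15))
```

```text
[ 0.078  0.277 -0.201  1.308  0.095  0.403] [0.50329098 0.12985405 0.17966442] [18.06231817 -9.63170824 -6.32915281] [0.06077983 1.47519386 0.06172727]
```

View pics/w5.png

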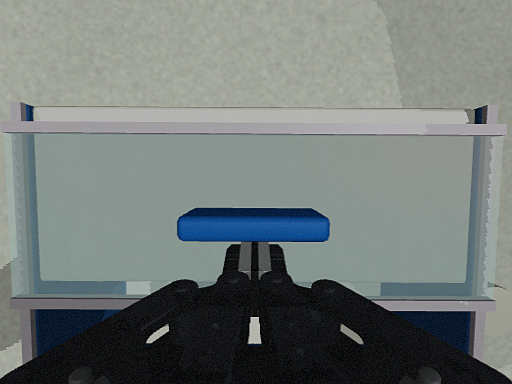

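View pics/t5.png

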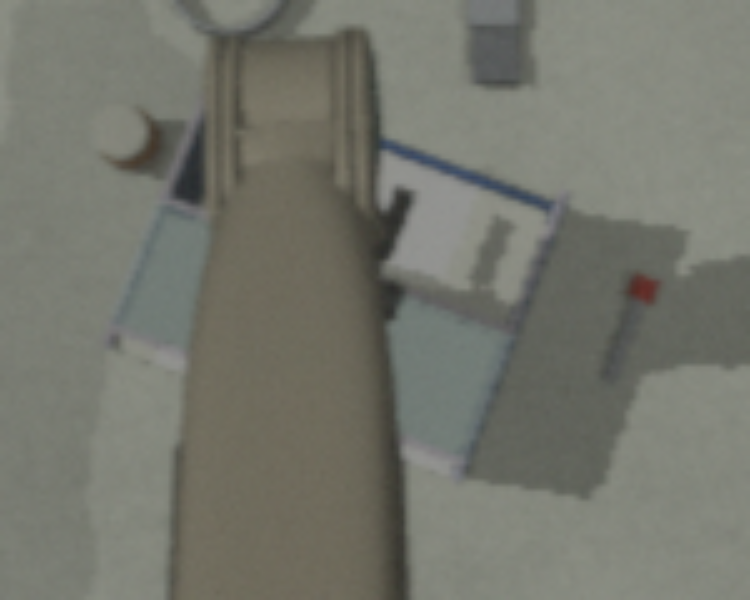

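Call:
send_rows(offset=[[-19.3,0,-5.2],[-13,0,-34],[-13,0,-34],[-13,0,-34],[-13,0,-9],[0,0,0]], rotation=[[0,1.5,0],[0,0,0],[0,0,0],[0,0,0],[0,0,0],[0,0,0]], hand=[0,0.5,0.5,0.5,0.5,0.5], newtons=50)

```text
time_s: 7.35
tcp_pos: [0.5908, 0.0991, 0.2718]
orientation: [0.166, 0.976, 0.025, -0.139]
force: [-0.1, 0.1, -0.7]
opening: 0.501
```

Run:
```python
from h import *
s=r.state();im=cams.snapshot("wrist");cv2.imwrite("pics/w6.png",im[:,:,::-1]);np.save("s6.npy",s,allow_pickle=True)
print(s["q"].round(3),s["tcp_pos"],s["force"],rotto(160.7,15))
```

```text
[0.013 0.395 0.152 1.593 0.098 0.337] [0.59076466 0.0990644  0.27182434] [-0.08688869  0.12824771 -0.69190195] [ 0.09422021 -1.36505824  0.05327596]
```

View pics/w6.png

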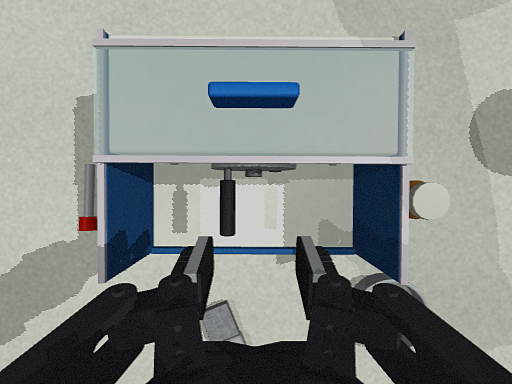

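Run:
```python
from h import *
s=np.load("s6.npy",allow_pickle=True).item()
im=cv2.imread("pics/w6.png").astype(int)
sub=im[175:245,210:250].max(2); m=(sub<60).astype(np.uint8)
c=max(cv2.findContours(m,0,1)[0],key=cv2.contourArea)+np.array([210,175]); print(cv2.boundingRect(c),cv2.minAreaRect(c))
for y in (185,195,205,215,225,232):
    x=np.where(m[y-175])[0]+210; print(y,x.min(),x.max())
hsv=im; b=(im[:,:,0]-im[:,:,2]>60).astype(np.uint8); b[:75]=0;b[115:]=0
c=max(cv2.findContours(b,0,1)[0],key=cv2.contourArea);print(cv2.boundingRect(c))
print("tabtop row 84-ish",[onz("wrist",(253.7,v),.184,s).round(4) for v in (83,86,90)])
L=onz("wrist",(93,160),.148,s);Rr=onz("wrist",(414,157.5),.148,s);print(L,Rr,(L+Rr)/2,np.linalg.norm(L-Rr),np.degrees(np.arctan2(*(Rr-L)[:2][::-1]))-90)
a=cv2.imread("pics/w6.png")[140:270,190:320];cv2.imwrite("pics/w6z.png",cv2.resize(a,None,fx=5,fy=5,interpolation=cv2.INTER_CUBIC))
```

```text
(220, 175, 15, 61) ((227.0, 205.0), (14.0, 60.0), 0.0)
185 220 234
195 220 234
205 220 234
215 220 234
225 220 234
232 220 234
(208, 82, 92, 25)
tabtop row 84-ish [array([0.4808, 0.1372, 0.184 ]), array([0.483 , 0.1365, 0.184 ]), array([0.4858, 0.1355, 0.184 ])]
[ 0.485935   -0.01328488  0.148     ] [0.57688986 0.25242936 0.148     ] [0.53141243 0.11957224 0.148     ] 0.2808502146873867 -18.896243672281642
```

View pics/w6z.png

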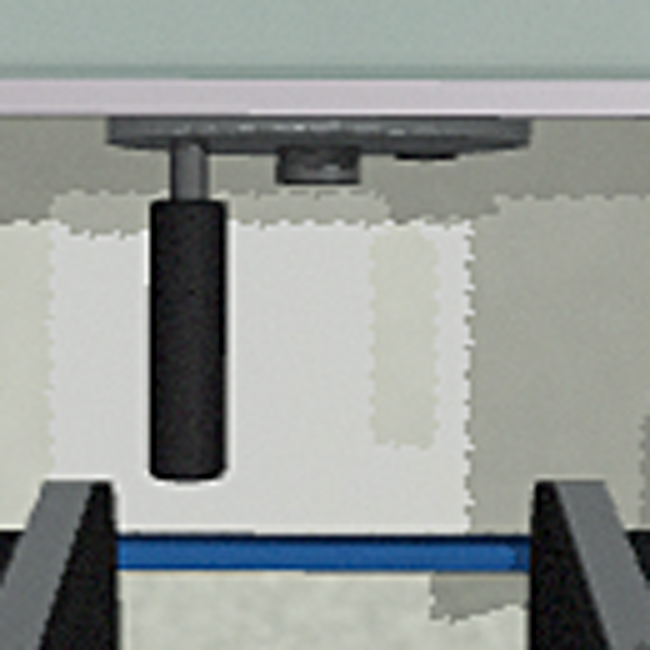

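Run:
```python
from h import *
s=np.load("s6.npy",allow_pickle=True).item()
t=np.radians(-19.0);ux=np.array([np.cos(t),np.sin(t),0]);uy=np.array([-np.sin(t),np.cos(t),0])
M=R.from_quat(s["orientation"]).as_matrix()
print("cam",ray("wrist",(0,0),s)[0])
hub=onz("wrist",(253.4,173),.09,s); mid=np.array([.5314,.1196,0])
print("y hub,mid",hub@uy,mid@uy, hub)
y0=(hub@uy+mid@uy)/2
for z in (.110,.113,.116):
    f=onz("wrist",(227.5,235.7),z,s);b=onz("wrist",(227.5,180.3),z,s)
    y=((f+b)/2)@uy-y0; print(z,f.round(4),b.round(4),"len",np.linalg.norm(f-b),"yoff",y,"r",np.hypot(y,z-.09), "dir",np.degrees(np.arctan2(*(f-b)[:2][::-1])))
# disc front face at top point z=.135 row 169.5
print("face x", onz("wrist",(253.5,170.0),.09,s)@ux, onz("wrist",(227.5,180.3),.113,s)@ux-.012, onz("wrist",(227.5,235.7),.113,s)@ux-.067)
# tab w3 vs w6
im=cv2.imread("pics/w3.png").astype(int);b=(im[:,:,0]-im[:,:,2]>60).astype(np.uint8);b[:130]=0;b[185:]=0;b[:,:150]=0;b[:,330:]=0
c=max(cv2.findContours(b,0,1)[0],key=cv2.contourArea);bb=cv2.boundingRect(c);print(bb)
s3=dict(tcp_pos=np.array([.62614,.08836,.1992]),orientation=R.from_quat([.171,.977,.022,-.125]).as_quat())
p3=onz("wrist",(249,bb[1]),.184,s3);p6=onz("wrist",(254,82),.184,s);print(p3,p6,(p6-p3)@ux)
```

```text
cam [0.55399636 0.11119195 0.41250045]
y hub,mid 0.2857096120046154 0.28609093892021137 [0.54065881 0.11600864 0.09      ]
0.11 [0.5923 0.0703 0.11  ] [0.5398 0.0888 0.11  ] len 0.055675965988984215 yoff -0.0264209821752322 r 0.0331371136205907 dir -19.46383276213255
0.113 [0.5919 0.0707 0.113 ] [0.5399 0.089  0.113 ] len 0.05512380847806729 yoff -0.02616294954433357 r 0.0348353258756014 dir -19.463832762132604
0.116 [0.5915 0.0711 0.116 ] [0.5401 0.0893 0.116 ] len 0.05457165096715047 yoff -0.025904916913434994 r 0.036702380308257544 dir -19.463832762132594
face x 0.4702358522222379 0.46952059518022693 0.46964259738098996
(182, 148, 134, 23)
[0.57077173 0.10526911 0.184     ] [0.48021828 0.13768836 0.184     ] -0.09617464630773277
```

Run:
```python
from h import *
for n,b in (("side",(180,300,200,340)),("top",(160,280,160,310))):
    im=cams.snapshot(n)[:,:,::-1];cv2.imwrite(f"pics/{n}7r.png",im);cv2.imwrite(f"pics/{n}7.png",cv2.resize(im[b[0]:b[1],b[2]:b[3]],None,fx=5,fy=5,interpolation=cv2.INTER_CUBIC))
```

```text
(no output)
```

View pics/side7.png

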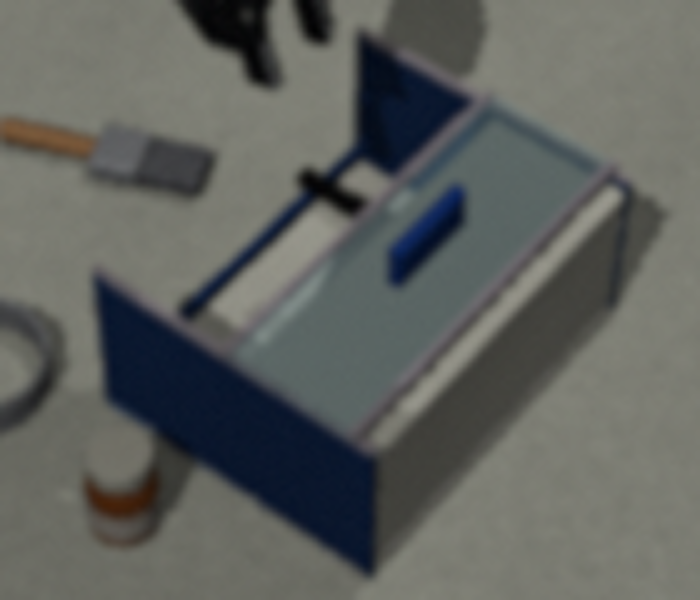

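View pics/top7.png

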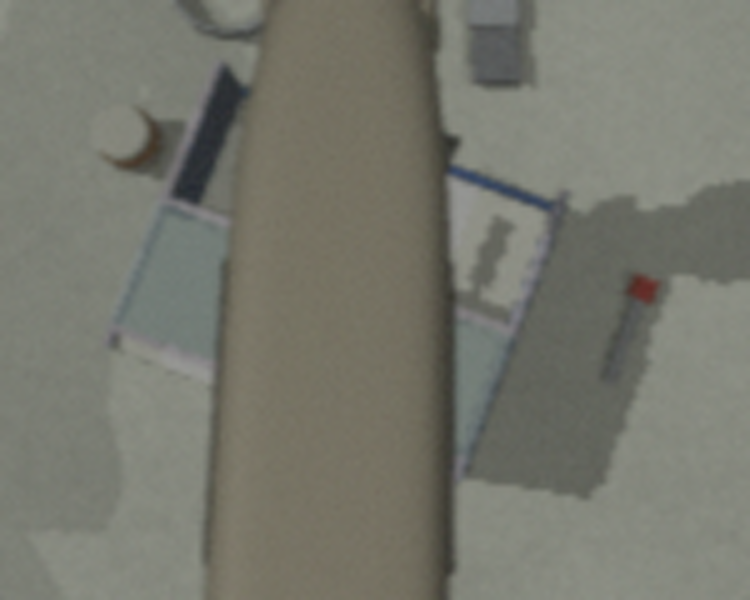

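Run:
```python
from h import *
t=np.radians(-19.2);ux=np.array([np.cos(t),np.sin(t),0]);uy=np.array([-ux[1],ux[0],0])
P=[]
for f in ("pics/side0.png","pics/side7r.png"):
    im=cv2.imread(f).astype(float);w=im[:,:,0]-im[:,:,2]-25
    print(w[205:245,245:300].max())
    w=np.clip(w,0,None)*(im[:,:,0]-im[:,:,1]>35); k=np.zeros_like(w)
    if "0.png" in f:k[200:225,250:272]=1
    else:k[212:240,275:296]=1
    w=w*k; y,x=np.mgrid[:384,:512];c=(np.sum(w*x)/w.sum(),np.sum(w*y)/w.sum());print(c,(w>0).sum())
    P.append(onz("side",c,.168))
print(P,(P[1]-P[0])@ux,(P[1]-P[0])@uy)
```

```text
45.0
(np.float64(260.6479654747226), np.float64(210.0123304562269)) 45
51.0
(np.float64(284.9140186915888), np.float64(224.53271028037383)) 51
[array([0.57864634, 0.09645056, 0.168     ]), array([0.486179  , 0.12917159, 0.168     ])] -0.09808482271619647 0.0004915398299188924
```

Run:
```python
from h import *
s=np.load("s6.npy",allow_pickle=True).item()
t=np.radians(-19.2);ux=np.array([np.cos(t),np.sin(t),0])
im=cv2.imread("pics/w6.png")
print(im[30:52,180].tolist()); print(im[150:170,180].tolist())
for v,z in ((38,.148),(47,.148),(155,.148),(164,.148),(36.5,.135),(82,.184)): print(v,onz("wrist",(180,v),z,s)@ux-.4697)
```

```text
[[182, 194, 190], [188, 198, 196], [181, 193, 190], [181, 194, 188], [184, 197, 193], [179, 188, 187], [194, 207, 204], [204, 209, 208], [197, 200, 200], [178, 173, 178], [180, 174, 180], [178, 175, 179], [179, 174, 179], [181, 178, 180], [181, 177, 181], [193, 188, 194], [50, 48, 55], [155, 156, 136], [146, 148, 129], [159, 161, 143], [171, 178, 162], [170, 176, 161]]
[[170, 175, 164], [167, 172, 162], [159, 164, 154], [149, 155, 141], [147, 152, 139], [158, 161, 153], [192, 186, 193], [186, 182, 188], [185, 181, 185], [187, 182, 187], [190, 185, 191], [196, 191, 195], [134, 126, 134], [112, 121, 117], [132, 142, 140], [134, 143, 140], [133, 144, 142], [127, 138, 136], [131, 140, 140], [135, 144, 142]]
38 -0.11180179959402597
47 -0.10407414887893224
155 -0.01059967651087712
164 -0.002747714392726419
36.5 -0.11947826248468563
82 -0.06156772387910786
```

Run:
```python
from h import *
t=np.radians(-19.2);ux=np.array([np.cos(t),np.sin(t),0]);uy=np.array([-ux[1],ux[0],0])
s2=dict(tcp_pos=np.array([.57334,-.01027,.25789]),orientation=R.from_quat([.184,.975,.023,-.123]).as_quat())
s3=dict(tcp_pos=np.array([.62614,.08836,.1992]),orientation=R.from_quat([.171,.977,.022,-.125]).as_quat())
s1=dict(tcp_pos=np.array([.57367,-.00886,.25754]),orientation=R.from_matrix([[9.86492784e-01,-1.63126709e-01,1.48883980e-02],[-1.63804070e-01,-9.82662483e-01,8.68485481e-02],[4.62952317e-04,-8.81142462e-02,-9.96110268e-01]]).as_quat())
for n,s,ps in (("w2",s2,[((398,175),.184),((350,123),.148),((350,243),.148)]),("w3",s3,[((249,148),.184),((249,77),.148),((249,242),.148)]),("w1",s1,[((136,201),.184),((150,120),.148)])):
    for p,z in ps:
        q=onz("wrist",p,z,s);print(n,p,q@ux-.4697,q@uy-.286)
```

```text
w2 (398, 175) 0.03474938374035297 -0.004329602296244406
w2 (350, 123) -0.00875755291025998 -0.02583008489521188
w2 (350, 243) 0.0903413618280623 -0.028032458889748924
w3 (249, 148) 0.03470202936921374 0.0011210299617885888
w3 (249, 77) -0.012677478250654017 0.0011538326090845819
w3 (249, 242) 0.09078379351482835 -0.00022403396904535633
w1 (136, 201) 0.06498223836534234 -0.013801461856148223
w1 (150, 120) 0.11879208738945801 -0.005344647953919368
```

Run:
```python
from h import *
s=r.state();print(s["tcp_pos"],s["q"].round(3))
print(totool([.569,.0788,.25]),totool([.569,.0788,.113]))
```

```text
[0.58753967 0.09980574 0.26988388] [0.015 0.394 0.145 1.593 0.098 0.337]
[  4.50982607 -25.9567059   22.05085589] [-34.39603011 -26.07078804 153.4103677 ]
```

Call:
send_rows(offset=[[4.5,-26,22],[-10,0,33],[-10,0,33],[0,0,0]], rotation=[[0,0,0],[0,0,0],[0,0,0],[0,0,0]], hand=[0.5,0.5,0.5,0.5])

```text
time_s: 7.9
tcp_pos: [0.5658, 0.0787, 0.1769]
orientation: [0.165, 0.975, 0.024, -0.146]
force: [-0.7, -0.3, -0.1]
opening: 0.501
```

Run:
```python
from h import *
s=r.state();print(s["tcp_pos"],s["force"],totool([.569,.0788,.113]))
im=cams.snapshot("wrist");cv2.imwrite("pics/w8.png",im[:,:,::-1])
print(proj("wrist",np.array([.569,.0788,.113]),s))
```

```text
[0.56580739 0.07871473 0.17692227] [-0.65874965 -0.2573696  -0.10661537] [-21.51204553   1.26401369  60.26517263]
[256.50130048 248.80801902]
```

View pics/w8.png

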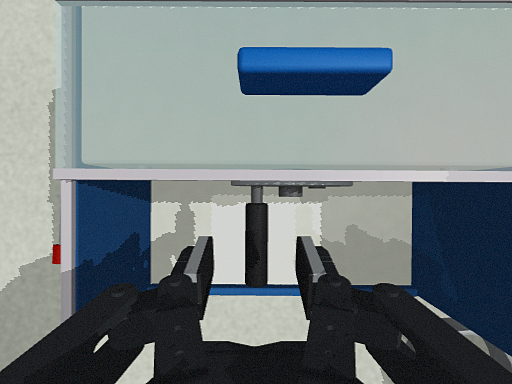

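Call:
send_rows(offset=[[-10.7,0.6,30],[-10.7,0.6,30],[0,0,0]], rotation=[[0,0,0],[0,0,0],[0,0,0]], hand=[0.5,0.5,0.5])

```text
time_s: 8.25
tcp_pos: [0.5729, 0.0787, 0.1167]
orientation: [0.165, 0.976, 0.024, -0.142]
force: [-0.5, -0.0, -0.0]
opening: 0.5
```

Call:
send_rows(offset=[[0,0,0],[0,0,0],[0,0,0],[0,0,0]], rotation=[[0,0,0],[0,0,0],[0,0,0],[0,0,0]], hand=[0,0,0,0], newtons=50)

```text
time_s: 8.65
tcp_pos: [0.5762, 0.0777, 0.1212]
orientation: [0.165, 0.976, 0.024, -0.138]
force: [-2.8, -4.3, 6.0]
opening: 0.165
```

Run:
```python
from h import *
s=r.state();print(s["tcp_pos"],s["force"],s["opening"],totool([.569,.0788,.113]),s["q"].round(3))
im=cams.snapshot("wrist");cv2.imwrite("pics/w9.png",im[:,:,::-1])
```

```text
[0.57623499 0.07769454 0.12121866] [-2.84819533 -4.34852009  5.99778972] 0.16510998571909283 [ 4.6311656  -1.3512166   9.89141179] [-0.019  0.464 -0.074  1.3    0.088  0.305]
```

View pics/w9.png

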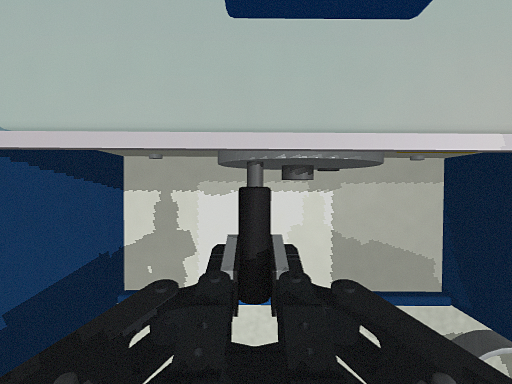

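```bash
cat >> h.py <<'E'
import sys,json
U=np.radians(-19.2);ux=np.array([np.cos(U),np.sin(U),0]);uy=np.array([-np.sin(U),np.cos(U),0])
def log(tag=""):
    s=r.state();p=s["tcp_pos"];F=s["force"]
    d=dict(t=s["time_s"],y=(p@uy-.286)*1e3,z=p[2]*1e3,x=(p@ux-.4697)*1e3,Fy=F@uy,Fz=F[2],Fx=F@ux,op=s["opening"],tag=tag)
    open("log.jsonl","a").write(json.dumps(d)+"\n");print({k:(round(v,2) if k!="tag" else v) for k,v in d.items()})
def steps(a,n,da=10,rad=35):
    for i in range(n):
        t1,t2=np.radians([a+i*da,a+(i+1)*da]);dy=-rad*(np.sin(t2)-np.sin(t1));du=rad*(np.cos(t2)-np.cos(t1))
        print(a+(i+1)*da,[round(.276*du,1),round(dy,1),round(-.961*du,1)])
E
python3 -c "
from h import *
log('s'); steps(41,36)"
```

```text
{'t': 8.7, 'y': np.float64(-23.13), 'z': np.float64(121.24), 'x': np.float64(48.93), 'Fy': np.float64(-4.97), 'Fz': np.float64(7.78), 'Fx': np.float64(-0.87), 'op': 0.17, 'tag': 's'}
51 [np.float64(-1.2), np.float64(-4.2), np.float64(4.2)]
61 [np.float64(-1.4), np.float64(-3.4), np.float64(4.9)]
71 [np.float64(-1.5), np.float64(-2.5), np.float64(5.4)]
81 [np.float64(-1.6), np.float64(-1.5), np.float64(5.7)]
91 [np.float64(-1.7), np.float64(-0.4), np.float64(5.8)]
101 [np.float64(-1.7), np.float64(0.6), np.float64(5.8)]
111 [np.float64(-1.6), np.float64(1.7), np.float64(5.6)]
121 [np.float64(-1.5), np.float64(2.7), np.float64(5.3)]
131 [np.float64(-1.4), np.float64(3.6), np.float64(4.7)]
141 [np.float64(-1.2), np.float64(4.4), np.float64(4.1)]
151 [np.float64(-0.9), np.float64(5.1), np.float64(3.3)]
161 [np.float64(-0.7), np.float64(5.6), np.float64(2.4)]
171 [np.float64(-0.4), np.float64(5.9), np.float64(1.4)]
181 [np.float64(-0.1), np.float64(6.1), np.float64(0.4)]
191 [np.float64(0.2), np.float64(6.1), np.float64(-0.6)]
201 [np.float64(0.5), np.float64(5.9), np.float64(-1.6)]
211 [
[... 447 characters left out ...]
.8)]
291 [np.float64(1.6), np.float64(-1.7), np.float64(-5.6)]
301 [np.float64(1.5), np.float64(-2.7), np.float64(-5.3)]
311 [np.float64(1.4), np.float64(-3.6), np.float64(-4.7)]
321 [np.float64(1.2), np.float64(-4.4), np.float64(-4.1)]
331 [np.float64(0.9), np.float64(-5.1), np.float64(-3.3)]
341 [np.float64(0.7), np.float64(-5.6), np.float64(-2.4)]
351 [np.float64(0.4), np.float64(-5.9), np.float64(-1.4)]
361 [np.float64(0.1), np.float64(-6.1), np.float64(-0.4)]
371 [np.float64(-0.2), np.float64(-6.1), np.float64(0.6)]
381 [np.float64(-0.5), np.float64(-5.9), np.float64(1.6)]
391 [np.float64(-0.7), np.float64(-5.5), np.float64(2.6)]
401 [np.float64(-1.0), np.float64(-4.9), np.float64(3.4)]
```

Call:
send_rows(offset=[[-1.2,-4.2,4.2],[-1.4,-3.4,4.9],[-1.5,-2.5,5.4]], rotation=[[0,0,0],[0,0,0],[0,0,0]], hand=[0,0,0])

```text
time_s: 9.0
tcp_pos: [0.5732, 0.069, 0.1068]
orientation: [0.165, 0.976, 0.025, -0.138]
force: [-1.2, -0.4, 8.6]
opening: 0.167
```

```bash
python3 -c "
from h import *
log('71')"
```

```text
{'t': 9.0, 'y': np.float64(-32.3), 'z': np.float64(106.82), 'x': np.float64(48.87), 'Fy': np.float64(-0.73), 'Fz': np.float64(8.65), 'Fx': np.float64(-0.99), 'op': 0.17, 'tag': '71'}
```

Call:
send_rows(offset=[[-1.6,-1.5,5.7],[-1.7,-0.4,5.8]], rotation=[[0,0,0],[0,0,0]], hand=[0,0])

```text
time_s: 9.2
tcp_pos: [0.5726, 0.0674, 0.0946]
orientation: [0.165, 0.976, 0.026, -0.138]
force: [-1.1, -0.8, 8.9]
opening: 0.173
```

```bash
python3 -c "
from h import *
log('91')"
```

```text
{'t': 9.2, 'y': np.float64(-34.08), 'z': np.float64(94.55), 'x': np.float64(48.86), 'Fy': np.float64(-1.17), 'Fz': np.float64(8.93), 'Fx': np.float64(-0.79), 'op': 0.17, 'tag': '91'}
```

Call:
send_rows(offset=[[-1.7,0.6,5.8],[-1.6,1.7,5.6]], rotation=[[0,0,0],[0,0,0]], hand=[0,0])

```text
time_s: 9.4
tcp_pos: [0.5734, 0.0698, 0.0827]
orientation: [0.165, 0.976, 0.026, -0.138]
force: [-1.4, -0.5, 10.7]
opening: 0.17
```

```bash
python3 -c "
from h import *
log('111')"
```

```text
{'t': 9.4, 'y': np.float64(-31.55), 'z': np.float64(82.66), 'x': np.float64(48.88), 'Fy': np.float64(-0.88), 'Fz': np.float64(10.66), 'Fx': np.float64(-1.16), 'op': 0.17, 'tag': '111'}
```

Call:
send_rows(offset=[[-1.5,2.7,5.3],[-1.4,3.6,4.7]], rotation=[[0,0,0],[0,0,0]], hand=[0,0])

```text
time_s: 9.6
tcp_pos: [0.5755, 0.0758, 0.0724]
orientation: [0.165, 0.976, 0.026, -0.138]
force: [-1.7, -0.8, 12.0]
opening: 0.163
```

```bash
python3 -c "
from h import *
log('131')"
```

```text
{'t': 9.6, 'y': np.float64(-25.18), 'z': np.float64(72.43), 'x': np.float64(48.92), 'Fy': np.float64(-1.33), 'Fz': np.float64(11.98), 'Fx': np.float64(-1.38), 'op': 0.16, 'tag': '131'}
```

Call:
send_rows(offset=[[-1.2,4.4,4.1],[-0.9,5.1,3.3]], rotation=[[0,0,0],[0,0,0]], hand=[0,0])

```text
time_s: 9.8
tcp_pos: [0.5786, 0.0846, 0.065]
orientation: [0.165, 0.976, 0.025, -0.138]
force: [-1.9, -2.5, 14.4]
opening: 0.165
```

```bash
python3 -c "
from h import *
log('151')"
```

```text
{'t': 9.8, 'y': np.float64(-15.85), 'z': np.float64(65.03), 'x': np.float64(48.92), 'Fy': np.float64(-2.95), 'Fz': np.float64(14.36), 'Fx': np.float64(-0.95), 'op': 0.16, 'tag': '151'}
```

Call:
send_rows(offset=[[0,5.6,0],[0.3,5.9,-1]], rotation=[[0,0,0],[0,0,0]], hand=[0,0])

```text
time_s: 10.0
tcp_pos: [0.5812, 0.0918, 0.0627]
orientation: [0.165, 0.976, 0.02, -0.138]
force: [-0.1, -13.3, -12.1]
opening: 0.169
```

```bash
python3 -c "
from h import *
log('171')"
```

```text
{'t': 10.0, 'y': np.float64(-8.18), 'z': np.float64(62.66), 'x': np.float64(49.03), 'Fy': np.float64(-12.57), 'Fz': np.float64(-12.1), 'Fx': np.float64(4.28), 'op': 0.17, 'tag': '171'}
```

Call:
send_rows(offset=[[-0.1,6.1,0.4],[0.2,6.1,-0.6]], rotation=[[0,0,0],[0,0,0]], hand=[0,0])

```text
time_s: 10.2
tcp_pos: [0.5855, 0.1039, 0.0615]
orientation: [0.166, 0.976, 0.021, -0.138]
force: [1.9, -7.8, -10.7]
opening: 0.163
```

```bash
python3 -c "
from h import *
log('191')"
```

```text
{'t': 10.2, 'y': np.float64(4.72), 'z': np.float64(61.49), 'x': np.float64(49.07), 'Fy': np.float64(-6.72), 'Fz': np.float64(-10.66), 'Fx': np.float64(4.34), 'op': 0.16, 'tag': '191'}
```

Call:
send_rows(offset=[[0.5,5.9,-1.6],[0.7,5.5,-2.6]], rotation=[[0,0,0],[0,0,0]], hand=[0,0])

```text
time_s: 10.4
tcp_pos: [0.59, 0.1166, 0.0658]
orientation: [0.166, 0.976, 0.024, -0.138]
force: [3.7, -2.0, -9.0]
opening: 0.166
```

```bash
python3 -c "
from h import *
log('211')"
```

```text
{'t': 10.4, 'y': np.float64(18.2), 'z': np.float64(65.85), 'x': np.float64(49.16), 'Fy': np.float64(-0.65), 'Fz': np.float64(-9.0), 'Fx': np.float64(4.17), 'op': 0.17, 'tag': '211'}
```

Call:
send_rows(offset=[[1.0,4.9,-3.4],[1.2,4.2,-4.2]], rotation=[[0,0,0],[0,0,0]], hand=[0,0])

```text
time_s: 10.6
tcp_pos: [0.5937, 0.1271, 0.0757]
orientation: [0.165, 0.976, 0.026, -0.138]
force: [4.3, -0.5, -6.3]
opening: 0.163
```

```bash
python3 -c "
from h import *
log('231')"
```

```text
{'t': 10.6, 'y': np.float64(29.23), 'z': np.float64(75.7), 'x': np.float64(49.17), 'Fy': np.float64(0.96), 'Fz': np.float64(-6.29), 'Fx': np.float64(4.18), 'op': 0.16, 'tag': '231'}
```

Call:
send_rows(offset=[[1.4,3.4,-4.9],[1.5,2.5,-5.4]], rotation=[[0,0,0],[0,0,0]], hand=[0,0])

```text
time_s: 10.8
tcp_pos: [0.5955, 0.1324, 0.0876]
orientation: [0.165, 0.976, 0.025, -0.138]
force: [4.6, -1.4, -2.5]
opening: 0.166
```

```bash
python3 -c "
from h import *
log('251')"
```

```text
{'t': 10.8, 'y': np.float64(34.85), 'z': np.float64(87.61), 'x': np.float64(49.17), 'Fy': np.float64(0.23), 'Fz': np.float64(-2.5), 'Fx': np.float64(4.8), 'op': 0.17, 'tag': '251'}
```

Call:
send_rows(offset=[[1.6,1.5,-5.7],[1.7,0.4,-5.8]], rotation=[[0,0,0],[0,0,0]], hand=[0,0])

```text
time_s: 11.0
tcp_pos: [0.5958, 0.1333, 0.0998]
orientation: [0.165, 0.976, 0.024, -0.138]
force: [4.5, -3.1, -1.5]
opening: 0.168
```

```bash
python3 -c "
from h import *
log('271')"
```

```text
{'t': 11.0, 'y': np.float64(35.78), 'z': np.float64(99.82), 'x': np.float64(49.13), 'Fy': np.float64(-1.48), 'Fz': np.float64(-1.53), 'Fx': np.float64(5.24), 'op': 0.17, 'tag': '271'}
```

Call:
send_rows(offset=[[1.7,-0.6,-5.8],[1.6,-1.7,-5.6]], rotation=[[0,0,0],[0,0,0]], hand=[0,0])

```text
time_s: 11.2
tcp_pos: [0.5947, 0.1302, 0.1115]
orientation: [0.165, 0.976, 0.024, -0.138]
force: [5.3, -4.8, -3.3]
opening: 0.163
```

```bash
python3 -c "
from h import *
log('291')"
```

```text
{'t': 11.2, 'y': np.float64(32.51), 'z': np.float64(111.49), 'x': np.float64(49.07), 'Fy': np.float64(-2.78), 'Fz': np.float64(-3.3), 'Fx': np.float64(6.63), 'op': 0.16, 'tag': '291'}
```

Call:
send_rows(offset=[[1.5,-2.7,-5.3],[1.4,-3.6,-4.7]], rotation=[[0,0,0],[0,0,0]], hand=[0,0])

```text
time_s: 11.4
tcp_pos: [0.5923, 0.1236, 0.1213]
orientation: [0.165, 0.976, 0.023, -0.138]
force: [5.1, -5.9, -6.9]
opening: 0.166
```

```bash
python3 -c "
from h import *
log('311')"
```

```text
{'t': 11.4, 'y': np.float64(25.52), 'z': np.float64(121.31), 'x': np.float64(48.97), 'Fy': np.float64(-3.88), 'Fz': np.float64(-6.95), 'Fx': np.float64(6.71), 'op': 0.17, 'tag': '311'}
```

Call:
send_rows(offset=[[1.2,-4.4,-4.1],[0.9,-5.1,-3.3]], rotation=[[0,0,0],[0,0,0]], hand=[0,0])

```text
time_s: 11.6
tcp_pos: [0.589, 0.1146, 0.1281]
orientation: [0.165, 0.976, 0.023, -0.138]
force: [5.1, -4.6, -11.9]
opening: 0.162
```

Run:
```python
from h import *
log('331')
L=[json.loads(l) for l in open("log.jsonl")]
y=np.array([l['y'] for l in L]);z=np.array([l['z'] for l in L])
A=np.c_[2*y,2*z,np.ones_like(y)];s=np.linalg.lstsq(A,y*y+z*z,rcond=None)[0];print(s[:2],np.sqrt(s[2]+s[0]**2+s[1]**2))
```

```text
{'t': 11.6, 'y': np.float64(15.89), 'z': np.float64(128.08), 'x': np.float64(48.87), 'Fy': np.float64(-2.65), 'Fz': np.float64(-11.88), 'Fx': np.float64(6.33), 'op': 0.16, 'tag': '331'}
[ 0.92026712 96.19946107] 35.03871004650834
```

Call:
send_rows(offset=[[0.5,-5.6,-1.6],[0.2,-5.9,-0.6]], rotation=[[0,0,0],[0,0,0]], hand=[0,0])

```text
time_s: 11.8
tcp_pos: [0.5857, 0.1052, 0.1309]
orientation: [0.165, 0.976, 0.025, -0.138]
force: [6.5, 1.2, -6.0]
opening: 0.163
```

```bash
python3 -c "
from h import *
log('351')"
```

```text
{'t': 11.8, 'y': np.float64(6.0), 'z': np.float64(130.87), 'x': np.float64(48.85), 'Fy': np.float64(3.24), 'Fz': np.float64(-5.98), 'Fx': np.float64(5.75), 'op': 0.16, 'tag': '351'}
```

Call:
send_rows(offset=[[0.1,-6.1,-0.4],[-0.2,-6.1,0.6]], rotation=[[0,0,0],[0,0,0]], hand=[0,0])

```text
time_s: 12.0
tcp_pos: [0.5821, 0.0948, 0.1308]
orientation: [0.165, 0.976, 0.027, -0.138]
force: [6.7, 4.7, -7.5]
opening: 0.166
```

```bash
python3 -c "
from h import *
log('371')"
```

```text
{'t': 12.0, 'y': np.float64(-5.04), 'z': np.float64(130.82), 'x': np.float64(48.81), 'Fy': np.float64(6.62), 'Fz': np.float64(-7.53), 'Fx': np.float64(4.8), 'op': 0.17, 'tag': '371'}
```

Call:
send_rows(offset=[[-0.5,-5.9,1.6],[-0.7,-5.5,2.6]], rotation=[[0,0,0],[0,0,0]], hand=[0,0])

```text
time_s: 12.2
tcp_pos: [0.5786, 0.085, 0.1273]
orientation: [0.165, 0.976, 0.028, -0.138]
force: [5.9, 6.7, -1.6]
opening: 0.168
```

```bash
python3 -c "
from h import *
log('391')"
```

```text
{'t': 12.2, 'y': np.float64(-15.42), 'z': np.float64(127.26), 'x': np.float64(48.79), 'Fy': np.float64(8.29), 'Fz': np.float64(-1.59), 'Fx': np.float64(3.31), 'op': 0.17, 'tag': '391'}
```

Call:
send_rows(offset=[[-1.0,-4.9,3.4],[-1.2,-4.2,4.2]], rotation=[[0,0,0],[0,0,0]], hand=[0,0])

```text
time_s: 12.4
tcp_pos: [0.5757, 0.0765, 0.1205]
orientation: [0.165, 0.976, 0.028, -0.138]
force: [4.4, 5.0, 2.5]
opening: 0.167
```

```bash
cat > fit.py <<'E'
from h import *
L=[json.loads(l) for l in open("log.jsonl")][1:]
g=lambda k:np.array([l[k] for l in L])
y,z,Fy,Fz,T=g('y'),g('z'),g('Fy'),g('Fz'),g('t')
A=np.c_[2*y,2*z,np.ones_like(y)];s=np.linalg.lstsq(A,y*y+z*z,rcond=None)[0];c=s[:2];print("c",c,np.sqrt(s[2]+c@c))
dy,dz=y-c[0],z-c[1];th=np.degrees(np.arctan2(-dy,dz))%360
# tangent (y,z) for +theta: (-cos,-sin); applied torque = -F.t*r
t=np.radians(th);tau=-(Fy*-np.cos(t)+Fz*-np.sin(t))*.035
rad=(Fy*-np.sin(t)+Fz*np.cos(t))
d=np.array([-1. if l['tag'].startswith('-') else 1. for l in L])
for bias in (0,1):
    # weight: tau = f*d - A sin(th+phi) ; optional constant force bias (by,bz) and |radial| friction
    M=np.c_[d,-np.sin(t),-np.cos(t)]
    if bias: M=np.c_[M,d*abs(rad)]
    p,res,_,_=np.linalg.lstsq(M,tau,rcond=None);phi=np.degrees(np.arctan2(p[2],p[1]))
    print("f",p[0].round(3),"A",np.hypot(p[1],p[2]).round(3),"phi",phi.round(1),"theta down",(180-phi)%360,p[3:],"rms",np.std(tau-M@p).round(4))
for i in range(len(L)): print(L[i]['tag'],th[i].round(1),tau[i].round(3),rad[i].round(1),(tau-M@p)[i].round(3))
E
python3 -c "
from h import *
log('411')"; python3 fit.py
```

```text
{'t': 12.4, 'y': np.float64(-24.4), 'z': np.float64(120.45), 'x': np.float64(48.82), 'Fy': np.float64(6.2), 'Fz': np.float64(2.47), 'Fx': np.float64(2.53), 'op': 0.17, 'tag': '411'}
c [ 0.88688767 96.24129592] 35.0645901820545
f 0.204 A 0.141 phi 152.6 theta down 27.357000212002276 [] rms 0.0189
f 0.188 A 0.139 phi 153.9 theta down 26.099339603866127 [0.0026057] rms 0.0161
71 72.3 0.281 3.3 -0.017
91 92.8 0.314 0.7 -0.004
111 112.7 0.356 -3.3 0.02
131 132.4 0.341 -7.1 0.001
151 151.8 0.329 -11.3 -0.002
171 164.9 0.314 15.0 -0.005
191 186.3 0.275 9.9 0.014
211 209.7 0.176 7.5 -0.023
231 234.1 0.159 4.5 0.024
251 255.7 0.083 0.8 -0.002
271 275.9 0.048 -1.6 -0.014
291 295.7 0.062 -3.9 0.002
311 315.5 0.073 -7.7 -0.004
331 334.8 0.094 -11.9 -0.017
351 351.6 0.143 -5.4 0.019
371 9.7 0.184 -8.5 0.013
391 27.7 0.231 -5.3 0.025
411 46.2 0.213 -2.8 -0.031
```

```bash
python3 -c "
from h import *
steps(46,11,-10)"
```

```text
36 [np.float64(1.1), np.float64(4.6), np.float64(-3.8)]
26 [np.float64(0.9), np.float64(5.2), np.float64(-3.0)]
16 [np.float64(0.6), np.float64(5.7), np.float64(-2.1)]
6 [np.float64(0.3), np.float64(6.0), np.float64(-1.1)]
-4 [np.float64(0.0), np.float64(6.1), np.float64(-0.1)]
-14 [np.float64(-0.3), np.float64(6.0), np.float64(0.9)]
-24 [np.float64(-0.5), np.float64(5.8), np.float64(1.9)]
-34 [np.float64(-0.8), np.float64(5.3), np.float64(2.8)]
-44 [np.float64(-1.1), np.float64(4.7), np.float64(3.7)]
-54 [np.float64(-1.3), np.float64(4.0), np.float64(4.4)]
-64 [np.float64(-1.4), np.float64(3.1), np.float64(5.0)]
```

Call:
send_rows(offset=[[1.1,4.6,-3.8],[0.9,5.2,-3.0]], rotation=[[0,0,0],[0,0,0]], hand=[0,0])

```text
time_s: 12.6
tcp_pos: [0.5778, 0.0826, 0.1257]
orientation: [0.165, 0.976, 0.023, -0.138]
force: [3.8, -4.4, -5.5]
opening: 0.169
```

```bash
python3 -c "
from h import *
log('-26')"
```

```text
{'t': 12.6, 'y': np.float64(-17.95), 'z': np.float64(125.68), 'x': np.float64(48.75), 'Fy': np.float64(-2.89), 'Fz': np.float64(-5.47), 'Fx': np.float64(5.01), 'op': 0.17, 'tag': '-26'}
```

Call:
send_rows(offset=[[0.6,5.7,-2.1]], rotation=[[0,0,0]], hand=[0])

```text
time_s: 12.7
tcp_pos: [0.5795, 0.0874, 0.1283]
orientation: [0.165, 0.976, 0.022, -0.138]
force: [3.3, -7.1, -2.5]
opening: 0.167
```

```bash
python3 -c "
from h import *
log('-16')"
```

```text
{'t': 12.7, 'y': np.float64(-12.93), 'z': np.float64(128.25), 'x': np.float64(48.8), 'Fy': np.float64(-5.65), 'Fz': np.float64(-2.48), 'Fx': np.float64(5.5), 'op': 0.17, 'tag': '-16'}
```

Call:
send_rows(offset=[[0.3,6.0,-1.1],[0,6.1,-0.1]], rotation=[[0,0,0],[0,0,0]], hand=[0,0])

```text
time_s: 12.9
tcp_pos: [0.5833, 0.0981, 0.1309]
orientation: [0.166, 0.976, 0.022, -0.139]
force: [1.2, -8.2, 5.0]
opening: 0.168
```

```bash
python3 -c "
from h import *
log('-4')"
```

```text
{'t': 12.9, 'y': np.float64(-1.52), 'z': np.float64(130.88), 'x': np.float64(48.92), 'Fy': np.float64(-7.39), 'Fz': np.float64(5.03), 'Fx': np.float64(3.81), 'op': 0.17, 'tag': '-4'}
```

Call:
send_rows(offset=[[-0.3,6.0,0.9],[-0.5,5.8,1.9]], rotation=[[0,0,0],[0,0,0]], hand=[0,0])

```text
time_s: 13.1
tcp_pos: [0.5876, 0.11, 0.1294]
orientation: [0.166, 0.976, 0.023, -0.138]
force: [1.0, -6.5, 9.6]
opening: 0.165
```

```bash
python3 -c "
from h import *
log('-24')"
```

```text
{'t': 13.1, 'y': np.float64(11.08), 'z': np.float64(129.39), 'x': np.float64(49.05), 'Fy': np.float64(-5.82), 'Fz': np.float64(9.59), 'Fx': np.float64(3.12), 'op': 0.17, 'tag': '-24'}
```

Call:
send_rows(offset=[[-0.8,5.3,2.8],[-1.1,4.7,3.7]], rotation=[[0,0,0],[0,0,0]], hand=[0,0])

```text
time_s: 13.3
tcp_pos: [0.5914, 0.1207, 0.1234]
orientation: [0.165, 0.976, 0.025, -0.138]
force: [1.1, -4.3, 10.3]
opening: 0.164
```

```bash
python3 -c "
from h import *
log('-44')"; python3 fit.py
```

```text
{'t': 13.3, 'y': np.float64(22.48), 'z': np.float64(123.37), 'x': np.float64(49.11), 'Fy': np.float64(-3.68), 'Fz': np.float64(10.26), 'Fx': np.float64(2.45), 'op': 0.16, 'tag': '-44'}
c [ 0.86989767 96.16207507] 35.01894771751342
f 0.203 A 0.139 phi 153.3 theta down 26.73262274362793 [] rms 0.017
f 0.191 A 0.138 phi 153.4 theta down 26.563421285188298 [0.00213734] rms 0.0151
71 72.2 0.28 3.3 -0.017
91 92.6 0.314 0.8 -0.005
111 112.6 0.356 -3.3 0.02
131 132.3 0.341 -7.1 0.002
151 151.8 0.329 -11.3 0.001
171 164.9 0.314 15.0 -0.001
191 186.3 0.275 9.9 0.015
211 209.8 0.176 7.5 -0.023
231 234.2 0.159 4.5 0.022
251 255.9 0.083 0.8 -0.005
271 276.0 0.048 -1.6 -0.018
291 295.8 0.062 -3.9 -0.0
311 315.6 0.073 -7.7 -0.004
331 334.8 0.093 -11.9 -0.015
351 351.6 0.143 -5.4 0.019
371 9.7 0.184 -8.5 0.015
391 27.6 0.231 -5.3 0.026
411 46.1 0.213 -2.8 -0.031
-26 32.5 -0.188 -3.1 -0.005
-16 23.3 -0.216 -0.0 -0.017
-4 3.9 -0.246 5.5 0.01
-24 342.9 -0.293 7.5 0.009
-44 321.5 -0.324 5.7 0.004
```

Call:
send_rows(offset=[[1.1,-4.7,-3.7],[0.8,-5.3,-2.8],[0.5,-5.8,-1.9],[0.3,-6.0,-0.9],[0,-6.1,0.1],[-0.3,-6.0,1.1],[-0.3,-3.0,1.0],[0,0,0]], rotation=[[0,0,0],[0,0,0],[0,0,0],[0,0,0],[0,0,0],[0,0,0],[0,0,0],[0,0,0]], hand=[0,0,0,0,0,0,0,0])

```text
time_s: 14.1
tcp_pos: [0.5795, 0.0873, 0.1282]
orientation: [0.165, 0.976, 0.027, -0.138]
force: [5.2, 2.2, -0.0]
opening: 0.165
```

Run:
```python
from h import *
s=r.state();p=s["tcp_pos"];y=(p@uy-.286)*1e3-.87;z=p[2]*1e3-96.16
print(np.degrees(np.arctan2(-y,z)),np.hypot(y,z),s["force"],s["dq"].round(4),s["opening"])
```

```text
23.42428848054958 34.965634636082235 [ 5.23003748  2.18235201 -0.02218396] [ 0.0059  0.0035  0.0031  0.0016 -0.0088  0.0016] 0.16487151911156453
```

Call:
send_rows(offset=[[-0.3,-2.5,1.0],[0,0,0],[0,0,0],[0,0,0]], rotation=[[0,0,0],[0,0,0],[0,0,0],[0,0,0]], hand=[0,0,0,0])

```text
time_s: 14.5
tcp_pos: [0.5788, 0.0853, 0.1273]
orientation: [0.165, 0.976, 0.027, -0.138]
force: [4.8, 2.5, 0.7]
opening: 0.16
```

Run:
```python
from h import *
s=r.state();p=s["tcp_pos"];y=(p@uy-.286)*1e3-.87;z=p[2]*1e3-96.16
print(np.degrees(np.arctan2(-y,z)),np.hypot(y,z),s["force"],s["dq"].round(4),s["opening"])
im=cams.snapshot("wrist");cv2.imwrite("pics/w10.png",im[:,:,::-1])
im=cams.snapshot("side")[:,:,::-1];cv2.imwrite("pics/s10.png",cv2.resize(im[180:300,200:340],None,fx=5,fy=5,interpolation=cv2.INTER_CUBIC))
```

```text
27.10426376654947 34.97412455634411 [4.82151981 2.4851008  0.65361217] [ 0.0004 -0.0001  0.0001  0.     -0.0008  0.0011] 0.15985483586452628
```

View pics/w10.png

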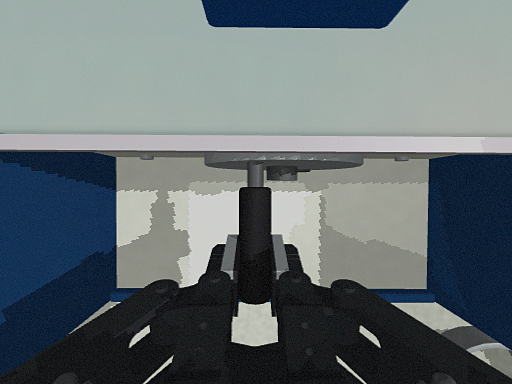

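View pics/s10.png

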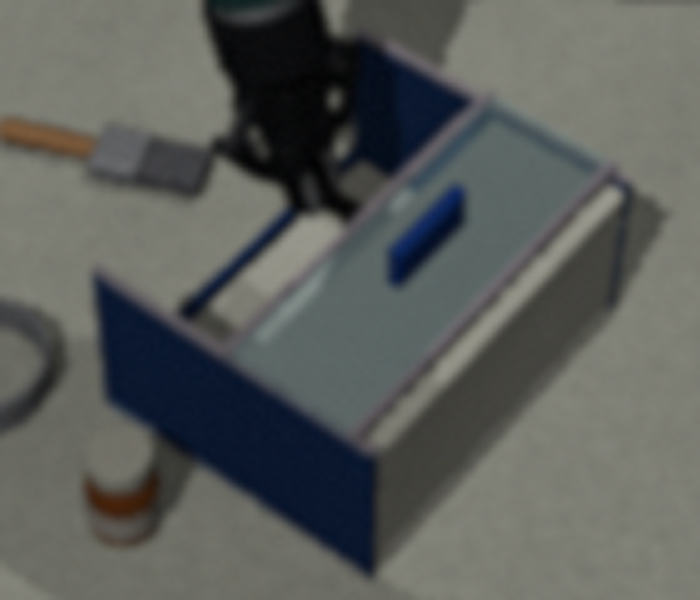

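```bash
python3 -c "
from bench import workorder
print(workorder.finish_job())"
```

```text
the job is handed in; nothing more can be done
None
```

I handed the job in at about 14.6 s, with the cover back on its stop and the handle still gripped. By my fit the heavy side points down to within a few degrees. The hand-in gave no verdict.

- **Cover:** I pushed it back by the blue tab until it stopped moving, with the push rising to about 20 N. The tab and cover positions in the camera pictures gave only 96–99 mm of travel against the expected 105 mm (97 mm is needed). I trusted the hard stop, since sliding should take only about 2 N. The cover may have started slightly open or the camera calibration may be off, so this is the least certain check. The last side picture showed it had not moved since.
- **Heavy side:** I gripped the handle at 50 N and turned it about 330° one way, then about 85° back, reading the force as I went. The fit gave 0.19–0.20 N m of friction and 0.14 N m of pull from the weight, both matching the figures you gave. It puts the heavy side at the bottom when the handle is at about 26.6°. Fitting the forward readings alone gave 26–27°.
- **Final pose:** the handle is held at 27.1°, and the arm and crank are still. The gripper reads 16% open, the same as throughout the turning.
- **Bench:** the parts I could see in the last pictures (pin, jar, brush and sieve) looked undisturbed. I did not measure whether any of the bystanders had moved.

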